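Clamp a tin with the fold-out crank

ROBOT

A 6-joint arm with a two-finger parallel gripper is mounted at the origin on the work surface. World frame = base frame: x ahead of the robot, y to its left, z up, the work surface at z = 0. Lengths are in mm, angles in rad, forces in N, time in s.
With the tool pointing down it reaches from about 300 to 775 mm from the base axis. Payload 14.6 kg.
Tool frame: the origin (TCP) lies on the centre line of the jaws, within the pads' length; the fingertips stand 19 mm ahead of it and the grasp point (between the pads) is the TCP (bot.tip_reach is the distance from the TCP to the fingertips, in mm); z points along the fingers, y is the line along which they close (so a half turn about z gives the same grasp; the last joint's range is limited). The gripper opens to 85 mm and grips with 20 to 120 N. Pads are 22 mm wide; open, the fingers measure 114 mm over their backs; the gripper's body (76 mm by 85 mm) begins 54 mm behind the grasp point. The pads swing forward as they close: fully open they stand 13 mm farther back than shut.
Start: joints at [-1.375, 0.3, 1.521, -0, 1.321, -0.067], TCP at [142.875, -531.108, 250.281] pointing down, gripper open.
Joint ranges: [-3.03, 3.03], [-0.79, 2.21], [0.23, 2.52], [-1.04, 4.18], [0, 3.07], [-2.55, 2.55]. Speed limits (rad/s): [2.22, 2.22, 2.57, 3.14, 3.14, 3.14].

INTERFACE

Orientations are given as a unit quaternion [w, x, y, z].
In Python, from rig import bot gives the robot as it stands. Calls block until the motion is done:
- bot.move_to(position, orientation): joint-space move of the TCP to a pose.
- bot.servo_line(position, attitude=None, speed=150, until_force=None): straight line of the TCP; attitude=None keeps the orientation; speed is the mean speed in mm/s. With until_force (N) it stops when the force on the tool has changed by that much, and returns True; else False.
- bot.move_joints(angles): joint-space move.
- bot.move_gripper(opening, grip_force=None): finger opening in mm; grip_force is the grip in N (None keeps the last); returns when the fingers have stopped.
- bot.dwell(seconds).
- bot.ik(position, orientation): joint angles nearest the present ones, or None.
- bot.read_state(): the state.
- bot.read_camera(name): name is "scene" or "top"; returns a dict with "image" (480x640x3 uint8, blue, green, red), "depth" (480x640 float32, mm along the optical axis (not along the pixel's ray), 0 where there is no reading), "fovy" (degrees; the focal length in pixels is half the picture's height over the tangent of half this angle, whatever the lens; pixels are square), "cx", "cy" (the principal point, pixels), "eye" and "attitude" of the camera in the world. Camera axes: x right, y down, z forward; pixel columns grow to the right and rows downward; lengths in mm; the calibration is good to about 2 mm. A picture is of the moment at which its call begins.
A pose or a line that the arm cannot do raises bot.MotionError and nothing moves.
- bot.finish_job(): hands the job in; it is judged then, once.
The state is a dict: "clock": time; "joint_positions": joint angles; "qvel": joint speeds; "effort": joint torques, N m; "ee_pos": TCP position; "tool_rot": TCP orientation; "ft_force": force on the tool from outside, world axes, zero at the start; "moment": the same for the moment, N m; "grip_width": finger opening in mm; "grip_force": force on a finger pad.
Only numpy, scipy, OpenCV 4.12 (cv2) and the standard library are available. Lean on these libraries where they do the work, as an engineer would, in place of code of your own. Each camera call takes 0.05 s, during which the arm holds its last target. There are 200 camera calls.

TASK

The plain tin standing in the blue bench clamp has to be held for filing its rim. Swing the red folding grip of the crank up until it stands upright, wind the crank clockwise (seen from above) until the jaw holds the tin firmly without denting it, then fold the grip back down flat over the crank arm and let go; leave the other tins and the brush as they stand.

Things in the scene. Friction and masses are not known exactly. Their poses are not given: they have to be found in the camera images.
- clamp: Blue bench clamp, bolted down. Origin on the table under the vertical crank axis. Its bed (124 wide, 20 thick) runs along its own y from -60 to +275; gearbox 104 x 108, top 85 above the table, around the origin, crank on top. The yellow jaw slides along +y towards a dark vee stop at the +y end; the vee is locked anywhere within 14 mm, not measured. All but the crank is lower than 110.
- crank (a joint): Crank angle in rad, 0 to 5.8, growing clockwise seen from above. At q the arm points at heading (clamp yaw - pi/2 - q). Steel arm 15 wide, top 105 above the table; hub below it 38 across, top 95. Friction 0.35 N m, about 5 N at the grip, holds it where it is left. 10 N of pressure on the tin adds 1.4 N at the grip. Left tighter than 35 N it creeps back to 35 N.
- grip (a joint): Fold angle of the crank grip in rad: 0 lies flat over the arm, pointing from the knuckle inwards across the hub; 1.57 stands straight up; stop at 1.60. It stays where it is left (friction 0.12 N m), so it can be folded down by an inward push of some 2.5 N at its top; the stop takes outward pushes.
- knuckle (a point): Centre of the fold hinge at the outer end of the crank arm: 70 from the crank axis, 120 above the table. The hinge axis is level, across the arm.
- grip_end (a point): Centre of the free end face of the grip, 78 from the knuckle. The grip is a red sleeve 20 in diameter that covers 13 to 71 from the knuckle and spins freely on its rod, then a steel cap 21 in diameter. Folded, its axis lies 120 above the table, 15 over the top of the arm; a pinch from above, fingers either side of the arm, has free room.
- jaw: Yellow jaw with a black sprung pad (66 wide, 50 high, centre 50 above the table) facing the clamp's +y, face 105 mm + 10 mm per rad of crank from the crank axis. Its origin is the clamp's origin shifted by 10 mm per rad. The tin is jammed against the vee 2 to 4.3 rad after the start; from there the pressure rises 12 N per mm of jaw travel.
- tin: Plain ribbed steel tin with a cardboard cross in its mouth, 73 in diameter, 82 high, loose on the clamp's bed (20 above the table) between jaw and vee. Origin at the centre of its underside, z up. 15 to 45 N from the jaw is a firm hold (2 to 6 N more at the grip than free turning); above 60 N the tin dents.
- tin_green: Bystander: tin with green label, 73 x 82 high, beside the clamp. Origin under its centre.
- tin_red: Bystander: tin with red label, 76 x 95 high, beside the clamp. Origin under its centre.
- tin_yellow: Bystander: tin with yellow label, 73 x 82 high. Origin under its centre.
- tin_blue: Bystander: tin with blue label, 73 x 90 high. Origin under its centre.
- tin_orange: Bystander: tin with orange label, 76 x 70 high. Origin under its centre.
- brush: Bystander: paint brush lying beside the clamp. Origin about its middle, on its underside.

How it is judged:
By the outcome, as a careful person would: the job done as asked, in the order asked, and still so for the second after the job is handed in, with the robot touching nothing.
It also fails if it takes over 72 s, if anything falls off the work surface, if the arm or the gripper's body presses on something with over 40 N, if the wrist force passes 120 N, or if a joint passes its speed limit or range.

## Working session

There is one attempt and no reset: what is moved stays moved. The work goes in short steps, each a Python script; the robot and the scene stay as the last script left them, time stands still between calls to the robot, and variables do not carry over. Pictures are saved under pics/ and viewed, at most 10 in all, crops included, and the job is handed in when it is done.

```bash
ls; mkdir -p pics
cat > h.py <<'E'
import numpy as np, cv2
from scipy.spatial.transform import Rotation as R
from rig import bot
def rot(q): return R.from_quat([q[1],q[2],q[3],q[0]])
def quat(r):
    x=r.as_quat(); return [float(x[3]),float(x[0]),float(x[1]),float(x[2])]
def cloud(c):
    d=c["depth"]; h,w=d.shape; f=h/2/np.tan(np.radians(c["fovy"])/2)
    v,u=np.mgrid[:h,:w]
    P=np.stack([(u-c["cx"])/f*d,(v-c["cy"])/f*d,d],-1)
    W=P@rot(c["attitude"]).as_matrix().T+np.array(c["eye"]); W[d<=0]=np.nan
    return W
E
python3 - <<'E'
from h import *
for n in("scene","top"):
    c=bot.read_camera(n); cv2.imwrite(f"pics/{n}0.png",c["image"]); print(n,c["eye"],c["attitude"],c["fovy"],c["cx"],c["cy"])
    np.savez(f"{n}0.npz",**c)
print(bot.read_state())
E
```

```text
pics
scene [1220.46115501   85.6704021  1133.14790051] [-0.21023083  0.70803074  0.64650512 -0.19111933] 44.87715805431137 311.3510989711075 237.5698138093261
top [ 313.07126184  127.38206322 1295.64699458] [-0.07666707  0.74468871 -0.65912588  0.07151187] 48.48290604797581 314.9817637110315 235.61172786807674
{'clock': 0.1, 'joint_positions': array([-1.37456490e+00,  3.00419595e-01,  1.52150080e+00, -3.10268725e-05,
        1.32070590e+00, -6.66024975e-02]), 'qvel': array([ 5.26062614e-04, -2.44848344e-03, -2.83473772e-03, -2.31926805e-03,
        8.14489808e-05,  1.65470355e-03]), 'effort': array([ 1.69025530e-03, -5.44376600e+01, -3.62372196e+01, -2.00901763e-05,
        3.01962886e-03, -6.71348076e-06]), 'ee_pos': array([ 142.85325034, -530.93329921,  249.78352192]), 'tool_rot': array([-5.14760920e-04,  9.91376575e-01,  1.31042816e-01, -4.84712032e-05]), 'ft_force': array([ 0.83335732, -0.21536455, -0.01640416]), 'moment': array([-0.02257204, -0.03188878,  0.01626019]), 'grip_force': 0.0, 'grip_width': 85.70749712303132}
```

View pics/top0.png

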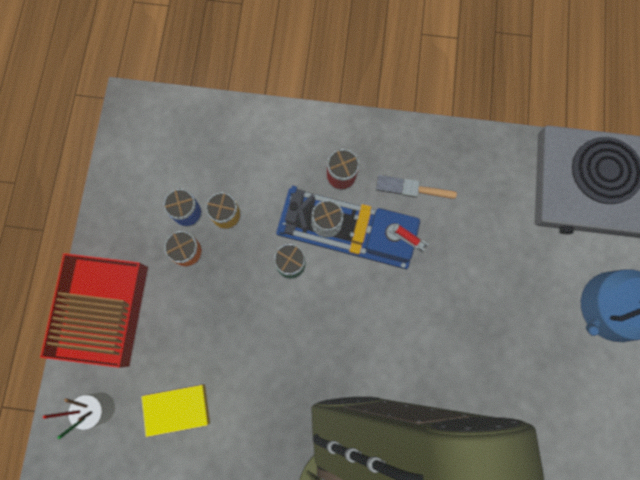

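View pics/scene0.png

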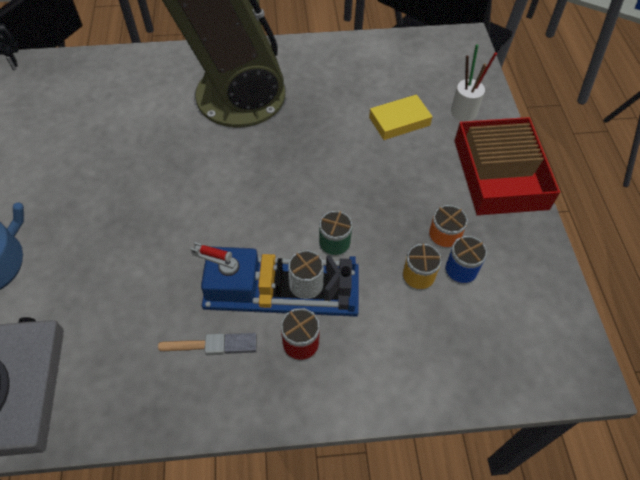

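The top view shows the clamp at about (350,228), with its crank hub at (393,232), the red grip running to the knuckle at (425,245), and the vee on the left. Green tin is at (290,260), red tin at (342,168), brush at (415,187). Next I measure the clamp axis, hub and grip.

```bash
cat > m.py <<'E'
from h import *
for n in("top","scene"):
    c=dict(np.load(f"{n}0.npz")); W=cloud(c); hsv=cv2.cvtColor(c["image"],cv2.COLOR_BGR2HSV); H,S,V=cv2.split(hsv)
    reg=(abs(W[...,0]-550)<250)&(W[...,1]>-200)&(W[...,1]<300)
    blue=(H>100)&(H<125)&(S>140)&reg; red=((H<8)|(H>172))&(S>150)&reg
    yel=(H>15)&(H<30)&(S>150)&reg
    print(n,"blue z hist",np.histogram(W[blue][:,2],bins=[-20,0,10,15,20,25,30,60,75,80,85,90,95,110]))
    def rep(nm,m):
        p=W[m]; 
        if len(p)<10: print(nm,len(p)); return
        r=cv2.minAreaRect(p[:,:2].astype(np.float32)); print(nm,len(p),"med",np.median(p,0).round(1),"rect",np.round(r[0],1),np.round(r[1],1),round(r[2],1))
    rep("gearbox top",blue&(abs(W[...,2]-85)<8))
    rep("bed",blue&(abs(W[...,2]-20)<8))
    rep("allblue",blue&(W[...,2]>8))
    rep("grip",red&(W[...,2]>105)&(W[...,2]<150))
    g=W[red&(W[...,2]>105)&(W[...,2]<150)]; 
    if len(g)>5:
        m=g.mean(0); u=np.linalg.svd(g[:,:2]-m[:2])[2][0]; print("gripdir",u,m)
    rep("jaw",yel&(W[...,2]>30)&(W[...,2]<110))
    p=W[reg&(W[...,2]>108)]; print('high z',np.percentile(p[:,2],[50,90,99]),len(p)); rep("high",reg&(W[...,2]>112)&(W[...,2]<140))
E
python3 m.py
python3 - <<'E'
import cv2
a=cv2.imread("pics/top0.png")[180:280,270:440];b=cv2.imread("pics/scene0.png")[230:320,180:370]
a=cv2.resize(a,(510,300),interpolation=2);b=cv2.resize(b,(570,270),interpolation=2)
import numpy as np
o=np.zeros((570,570,3),np.uint8);o[:300,:510]=a;o[300:]=b
cv2.imwrite("pics/crop.png",o)
E
```

```text
top blue z hist (array([  0,   0,  16, 178, 144,   7,  55,   2,  35, 582, 488,  15,   0]), array([-20,   0,  10,  15,  20,  25,  30,  60,  75,  80,  85,  90,  95,
       110]))
gearbox top 1118 med [595.4 -15.5  84.7] rect [598.5 -26.5] [102.3  98.4] 82.3
bed 344 med [569.6  86.3  19.6] rect [607.   78.7] [325.3 105.6] 82.0
allblue 1522 med [585.3  -4.1  83.6] rect [612.   77.9] [326.  117.1] 81.6
grip 155 med [585.7 -53.8 133.8] rect [585.6 -54.4] [52.7 14.9] 62.9
gripdir [-0.45865369 -0.8886151 ] [585.78708713 -54.0152913  133.54611995]
jaw 476 med [601.4  48.6  77.2] rect [609.7  48.6] [ 25.  119.9] 82.0
high z [130.91526127 136.84437225 140.21227202] 351
high 323 med [582.9 -58.8 131.3] rect [583.7 -59.3] [85.4 21. ] 63.5
scene blue z hist (array([  0,  31, 133, 581, 389,  52, 496, 188, 137, 847, 539,   4,   0]), array([-20,   0,  10,  15,  20,  25,  30,  60,  75,  80,  85,  90,  95,
       110]))
gearbox top 1492 med [619.3 -14.8  84.1] rect [601.8 -28.2] [105.2 101.3] 81.1
bed 1095 med [660.4  85.4  19.2] rect [618.9  76.3] [329.  120.2] 82.4
allblue 3390 med [644.3  -3.   62.2] rect [617.1  76.6] [329.  123.4] 82.3
grip 204 med [589.1 -55.4 132.6] rect [587.6 -55.6] [55.8 17.7] 65.0
gripdir [-0.44672731 -0.89467017] [589.100967   -55.74855873 132.07427737]
jaw 637 med [630.8  46.3  76.5] rect [612.9  47.7] [ 25.5 118.2] 81.8
high z [129.06531694 136.08883374 139.09219385] 436
high 395 med [588.1 -58.  129.8] rect [584.1 -60.4] [87.7 20.7] 63.5
```

View pics/crop.png

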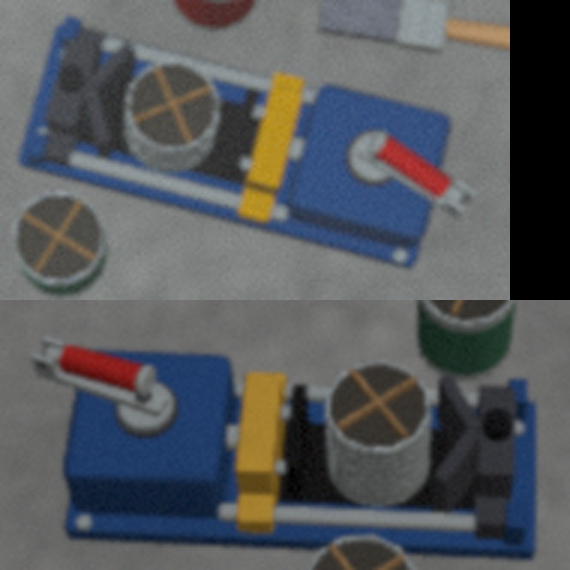

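Crop: grip lies over the hub, with the knuckle fork at lower right (crop 462,195, i.e. about (424,245) in the full picture). Both views agree: axis ≈ (600.5,-29), clamp yaw ≈ -0.14, arm heading ≈ -117° (q≈0.33). I'll check the kettle height along the swing, go to a hover pose and look again.

```bash
cat >> h.py <<'E'
C=np.array([600.3,-29.0]); YAW=-0.14
def att(head, flip=False):
    """tool down, closing axis perpendicular to heading `head`"""
    h=head+(np.pi if flip else 0)
    x=np.array([np.cos(h),np.sin(h),0]); z=np.array([0,0,-1.]); y=np.cross(z,x)
    return quat(R.from_matrix(np.stack([x,y,z],1)))
def xy(head,r): return C+r*np.array([np.cos(head),np.sin(head)])
E
python3 - <<'E'
from h import *
for n in("top","scene"):
    W=cloud(dict(np.load(n+"0.npz"))); P=W[np.isfinite(W).all(-1)]
    m=(P[:,0]>250)&(P[:,0]<800)&(P[:,1]<-120)&(P[:,1]>-480); print(n,"max z right area",np.nanpercentile(P[m][:,2],[90,99,99.9]))
    g=P[(abs(P[:,0]-585)<50)&(abs(P[:,1]+58)<60)&(P[:,2]>112)&(P[:,2]<150)]
    d=np.array([np.cos(np.radians(-117)),np.sin(np.radians(-117))]); s=(g[:,:2]-C)@d
    for a in range(-10,85,10):
        k=g[(s>a)&(s<a+10)]; 
        if len(k): print(a,len(k),np.percentile(k[:,2],[50,90]).round(1))
h=np.radians(-117)
for f in(0,1):
    q=bot.ik([*xy(h,20),300],att(h,f)); print(f,q)
E
```

```text
top max z right area [  6.845809    78.57461605 666.51614308]
-10 32 [135.1 139.6]
0 39 [135.  138.8]
10 38 [134.  137.1]
20 39 [134.  136.7]
30 39 [132.2 136.1]
40 39 [130.4 133.6]
50 30 [130.1 133.9]
60 42 [124.2 126.8]
70 29 [124.2 128.1]
scene max z right area [ 26.87077451  67.82812946 120.59194749]
-10 55 [132.1 138.1]
0 43 [134.5 137. ]
10 47 [133.4 137. ]
20 48 [133.3 136.3]
30 42 [130.8 134.3]
40 44 [130.6 133.5]
50 36 [128.9 131.8]
60 44 [124.  127.7]
70 36 [123.2 126.5]
0 None
1 [-1.40779342e-01  3.66412835e-01  1.31816047e+00 -4.44089210e-16
  1.45701934e+00  3.30459556e-01]
```

Swing is clear; the grip starts about 0.1 rad up. Going in.

Run:
```python
from h import *
h=np.radians(-117); a=att(h,1)
s=bot.read_state(); p=s["ee_pos"]
bot.servo_line([p[0],p[1],300],speed=200)
bot.move_to([*xy(h,20),230],a)
bot.move_gripper(45,40)
bot.servo_line([*xy(h,20),126],speed=120,until_force=8)
s=bot.read_state(); print(s["clock"],s["ee_pos"],s["ft_force"])
bot.move_gripper(10,40)
s=bot.read_state(); print(s["clock"],s["grip_width"],s["grip_force"],s["ft_force"],s["ee_pos"])
c=bot.read_camera("scene"); im=c["image"][180:340,150:400]; cv2.imwrite("pics/p1.png",cv2.resize(im,(750,480),interpolation=2))
```

```text
4.35 [591.57981566 -46.89942731 126.80954758] [-0.11734433  0.37561676  0.05270704]
4.6917 18.667180849756477 38.9191871881485 [-2.94754352  2.70791642  2.52674944] [591.1940513  -46.59830105 126.39282047]
```

View pics/p1.png

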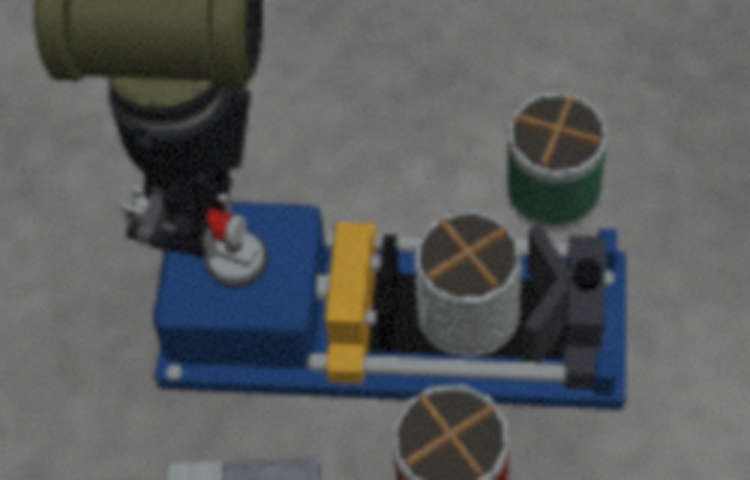

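The pinch is on the grip (opening 18.7, red end and cap at (225,225) beyond the fingers). Swinging it up.

Run:
```python
from h import *
h=np.radians(-117); r=50
for f in np.linspace(0.2,1.58,12):
    bot.servo_line([*xy(h,70-r*np.cos(f)),120+r*np.sin(f)+1],speed=70)
    s=bot.read_state(); print(round(s["clock"],2),round(f,2),s["ft_force"].round(1),round(s["grip_width"],1),s["ee_pos"].round(1))
c=bot.read_camera("scene"); np.savez("s2.npz",**c); im=c["image"][180:340,150:400]; cv2.imwrite("pics/p2.png",cv2.resize(im,(750,480),interpolation=2))
```

```text
4.99 0.2 [-0.8  3.  -1.7] 18.7 [590.7 -47.5 130.7]
5.24 0.33 [-3.1 -0.6 -3. ] 18.5 [589.8 -49.4 136.9]
5.49 0.45 [-4.1 -2.  -5.3] 18.6 [588.7 -51.7 142.8]
5.74 0.58 [-5.4 -2.3 -6. ] 18.6 [587.3 -54.4 148.5]
5.99 0.7 [-4.3 -2.1 -6.1] 18.2 [585.7 -57.7 153.6]
6.24 0.83 [-4.6 -1.9 -5.2] 18.6 [583.8 -61.5 158.2]
6.49 0.95 [-2.7 -0.8 -5.4] 18.5 [581.7 -65.7 162.1]
6.74 1.08 [-3.5  0.1 -3.7] 18.5 [579.3 -70.4 165.4]
6.99 1.2 [-2.   3.5 -2.9] 18.3 [576.8 -75.3 168. ]
7.24 1.33 [-0.6  3.3 -1.9] 18.5 [574.2 -80.7 169.8]
7.49 1.45 [ 0.   2.8 -1.5] 18.2 [571.4 -86.2 171. ]
7.74 1.58 [ 0.3  2.9 -0.8] 17.5 [568.6 -91.8 171.3]
```

View pics/p2.png

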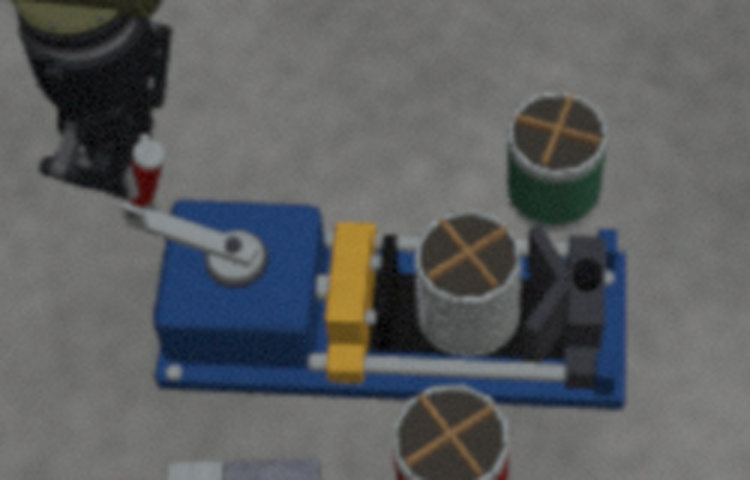

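Grip is up, but its cap at crop (148,150) (full (199,230)) sits at the inward edge of the pads. I measure the cap and sleeve positions from this view.

Run:
```python
from h import *
c=dict(np.load("s2.npz")); W=cloud(c); H,S,V=cv2.split(cv2.cvtColor(c["image"],cv2.COLOR_BGR2HSV))
red=((H<8)|(H>172))&(S>130)
w=np.zeros_like(red); w[215:262,180:215]=1
P=W[red&w]; P=P[P[:,2]>125]
for a in range(120,205,8):
    k=P[(P[:,2]>a)&(P[:,2]<=a+8)]
    if len(k): print(a,len(k),np.median(k,0).round(1))
k=W[223:238,193:206].reshape(-1,3); k=k[(k[:,2]>175)&(k[:,2]<215)]; print("cap",len(k),k.mean(0).round(1),np.ptp(k,0).round(1))
top=k[k[:,2]>k[:,2].max()-10]; print(top.mean(0))
print("knuckle",xy(np.radians(-117),70))
# crank arm heading: grey arm z 100-112
Q=W[225:290,180:240].reshape(-1,3); Q=Q[(Q[:,2]>100)&(Q[:,2]<113)]; m=Q.mean(0);print("arm",len(Q),m,np.degrees(np.arctan2(*np.linalg.svd(Q[:,:2]-m[:2],full_matrices=False)[2][0][::-1])))
```

```text
136 9 [578.3 -84.  140.5]
144 8 [580.7 -83.6 148.6]
152 7 [581.5 -81.3 157. ]
160 11 [582.6 -80.  162.8]
168 11 [583.4 -78.5 172.3]
176 15 [583.3 -77.6 178.9]
184 3 [585.5 -76.8 184.5]
cap 146 [575.  -75.7 191.3] [33.5 24.3 24.8]
[574.61885786 -74.36859473 194.78238534]
knuckle [568.52066502 -91.37045669]
arm 295 [587.20692213 -55.42693683 105.06139639] 64.23901955183736
```

The cap is about 16 mm inward of the knuckle, so the fold is ≈1.36: the pads' twist friction kept it from following, and the grip slid to the pad edge. I'll re-pinch with the closing line along the arm, so the flat pads square it upright.

Run:
```python
from h import *
h=np.radians(-117)
for f in(0,1): print(f,bot.ik([*xy(h,62),171],att(h+np.pi/2,f)))
bot.move_gripper(65,30)
bot.servo_line([*xy(h,62),171],speed=60)
cur=bot.read_state()["joint_positions"]
f=min((0,1),key=lambda f:(lambda q:9 if q is None else abs(q[5]))(bot.ik([*xy(h,62),171],att(h+np.pi/2,f))))
a=att(h+np.pi/2,f)
bot.servo_line([*xy(h,62),171],a,speed=60)
s=bot.read_state(); print(s["clock"],s["ft_force"].round(1),s["joint_positions"].round(2))
bot.servo_line([*xy(h,69),171],speed=40)
bot.move_gripper(10,30)
s=bot.read_state(); print(s["clock"],s["ft_force"].round(1),s["grip_width"],s["ee_pos"].round(1),xy(h,69))
c=bot.read_camera("scene"); np.savez("s3.npz",**c); im=c["image"][180:340,150:400]; cv2.imwrite("pics/p3.png",cv2.resize(im,(750,480),interpolation=2))
W=cloud(c); H,S,V=cv2.split(cv2.cvtColor(c["image"],cv2.COLOR_BGR2HSV))
w=np.zeros(H.shape,bool); w[205:262,170:215]=1
P=W[((H<8)|(H>172))&(S>130)&w]; P=P[P[:,2]>125]
for z in range(128,200,8):
    k=P[(P[:,2]>z)&(P[:,2]<=z+8)]
    if len(k): print(z,len(k),np.median(k,0).round(1))
```

```text
0 [-2.09516254e-01  4.36347767e-01  1.52668384e+00 -4.44089210e-16
  1.17856105e+00  1.83251897e+00]
1 [-2.09516254e-01  4.36347767e-01  1.52668384e+00 -4.44089210e-16
  1.17856105e+00 -1.30907368e+00]
10.3167 [-0.5  0.1  0.6] [-0.21  0.44  1.53  0.    1.18 -1.31]
11.1833 [-3.7 -6.1  3.8] 19.556741456660987 [568.7 -91.3 171.2] [568.97465552 -90.47945017]
136 11 [576.1 -90.7 140. ]
144 11 [576.4 -92.9 147.4]
152 12 [576.3 -94.3 157.3]
160 9 [577.2 -94.1 165.1]
168 12 [576.6 -94.6 169.6]
176 12 [576.3 -93.4 179. ]
184 9 [577.3 -92.  186.6]
192 1 [583.8 -84.4 197.1]
```

View pics/p3.png

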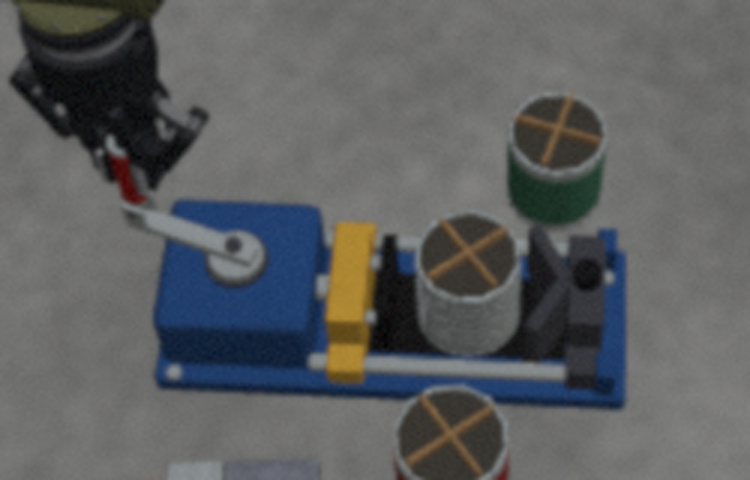

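The sleeve is now vertical (x,y constant from z=140 to 187). Winding the crank with a small radial admittance; the earliest jam is 2 rad away.

```bash
cat > crank.py <<'E'
from h import *
import json,sys
def wind(dq_end,step=0.08,speed=45,ft_stop=12.0,settle=0.0):
    """wind until crank angle relative to start (rad) = dq_end or mean tangential force > ft_stop"""
    try: S=json.load(open("st.json"))
    except Exception: S=dict(dq=0.0,r=70.0,log=[])
    h0=np.radians(-117)
    while S["dq"]<dq_end-1e-6:
        S["dq"]=min(S["dq"]+step,dq_end); h=h0-S["dq"]
        bot.servo_line([*xy(h,S["r"]),171],speed=speed)
        if settle: bot.dwell(settle)
        s=bot.read_state(); F=s["ft_force"]; u=np.array([np.cos(h),np.sin(h)]); t=np.array([u[1],-u[0]])  # clockwise tangent
        d=s["ee_pos"][:2]-C; act=(h0-np.arctan2(d[1],d[0]))%(2*np.pi)
        fr,ft=F[:2]@u,-F[:2]@t
        S["r"]=float(np.clip(S["r"]+0.06*fr,66,74))
        S["log"].append([S["dq"],act,ft,fr,F[2],S["r"]])
        print(round(s["clock"],2),"dq %.2f act %.3f ft %.1f fr %.1f fz %.1f r %.1f w %.1f"%(S["dq"],act,ft,fr,F[2],S["r"],s["grip_width"]))
        if ft>ft_stop: print("STOP"); break
        if abs(fr)>25 or abs(F[2])>25: print("FORCE"); break
    json.dump(S,open("st.json","w"))
E
python3 - <<'E'
from crank import *
bot.move_gripper(10,45)
wind(1.6)
E
```

```text
11.72 dq 0.08 act 0.077 ft 1.7 fr 6.5 fz 2.3 r 70.4 w 18.8
12.0 dq 0.16 act 0.158 ft 1.1 fr 3.9 fz 4.8 r 70.6 w 18.9
12.28 dq 0.24 act 0.239 ft 1.3 fr 3.8 fz 5.6 r 70.9 w 19.0
12.55 dq 0.32 act 0.319 ft 1.3 fr 1.7 fz 5.6 r 71.0 w 19.1
12.82 dq 0.40 act 0.400 ft 1.1 fr 2.4 fz 6.7 r 71.1 w 18.6
13.1 dq 0.48 act 0.481 ft 0.6 fr 1.6 fz 6.1 r 71.2 w 18.9
13.38 dq 0.56 act 0.561 ft 2.8 fr 3.1 fz 6.9 r 71.4 w 18.8
13.65 dq 0.64 act 0.642 ft 1.1 fr 0.8 fz 4.7 r 71.4 w 19.3
13.93 dq 0.72 act 0.722 ft -0.1 fr 0.4 fz 4.4 r 71.5 w 18.8
14.2 dq 0.80 act 0.802 ft 0.5 fr -0.5 fz 4.1 r 71.4 w 18.7
14.47 dq 0.88 act 0.882 ft -0.1 fr -0.9 fz 3.3 r 71.4 w 19.0
14.75 dq 0.96 act 0.962 ft 1.0 fr -1.7 fz 3.1 r 71.3 w 18.8
15.03 dq 1.04 act 1.042 ft 0.7 fr -1.1 fz 3.5 r 71.2 w 19.0
15.3 dq 1.12 act 1.122 ft 1.2 fr -1.3 fz 3.5 r 71.1 w 19.1
15.57 dq 1.20 act 1.202 ft 0.1 fr -0.7 fz 2.3 r 71.1 w 18.5
15.85 dq 1.28 act 1.282 ft 1.0 fr -1.4 fz 1.7 r 71.0 w 18.7
16.12 dq 1.36 act 1.362 ft 0.2 fr -0.4 fz 3.1 r 71.0 w 19.0
16.4 dq 1.44 act 1.442 ft 0.8 fr -2.3 fz 3.2 r 70.8 w 18.8
16.68 dq 1.52 act 1.522 ft 0.5 fr -2.3 fz 3.1 r 70.7 w 19.1
16.95 dq 1.60 act 1.602 ft -0.3 fr -0.6 fz 4.1 r 70.7 w 19.2
```

Tangential force at each stop is only about 1 N; I check that the crank really follows.

Run:
```python
from h import *
c=bot.read_camera("top"); np.savez("t4.npz",**c);d=bot.read_camera("scene")
o=np.zeros((600,750,3),np.uint8)
o[:300,:600]=cv2.resize(c["image"][170:290,260:500],(600,300),interpolation=2); o[300:,:750]=cv2.resize(d["image"][200:320,130:430],(750,300),interpolation=2)
cv2.imwrite("pics/p4.png",o)
for n,c in(("top",c),("scene",d),("t0",dict(np.load("top0.npz"))),("s0",dict(np.load("scene0.npz")))):
    W=cloud(c); H,S,V=cv2.split(cv2.cvtColor(c["image"],cv2.COLOR_BGR2HSV)); m=(H>15)&(H<30)&(S>150)&(W[...,2]>60)&(W[...,2]<100)&(abs(W[...,1]-70)<100)&(abs(W[...,0]-610)<80)
    P=W[m]; 
    ay=np.array([-np.sin(YAW),np.cos(YAW)]); print(n,len(P),"jaw along",np.percentile((P[:,:2]-C)@ay,[10,50,90]).round(1))
```

```text
top 336 jaw along [ 84.6  94.1 103.2]
scene 449 jaw along [ 84.3  94.5 104.5]
t0 346 jaw along [68.  77.5 87. ]
s0 441 jaw along [67.9 78.1 88.2]
```

View pics/p4.png

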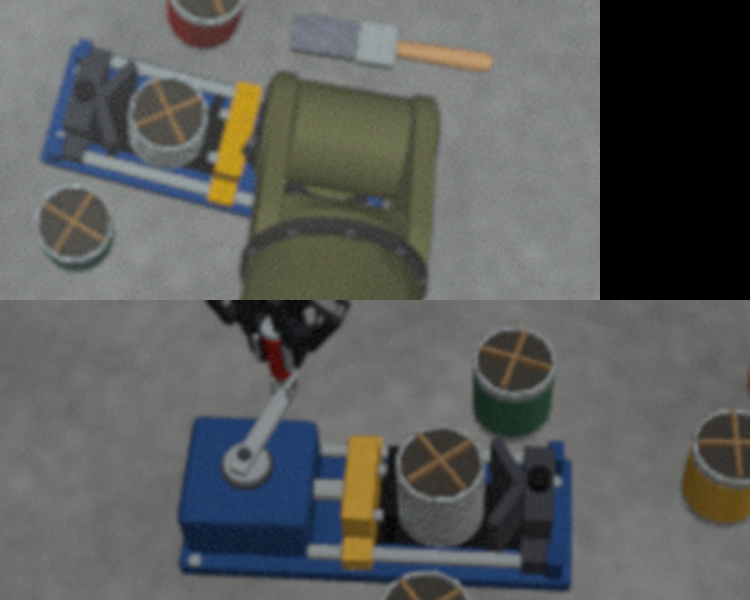

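The jaw moved 16.4 mm for 1.6 rad, so the crank follows exactly and the grip stands upright. Force relaxes at standstill, so I'll use `until_force` during motion as the gauge and calibrate it first on free turning.

```bash
cat > crank2.py <<'E'
from h import *
import json
h0=np.radians(-117)
def probe(th,step=0.1,speed=25):
    """one moving step; returns (triggered, actual angle)"""
    S=json.load(open("st.json")); s=bot.read_state(); d=s["ee_pos"][:2]-C
    act=(h0-np.arctan2(d[1],d[0]))%(2*np.pi); F0=s["ft_force"]
    q=S["dq"]+step
    hit=bot.servo_line([*xy(h0-q,S["r"]),171],speed=speed,until_force=th)
    s=bot.read_state(); d=s["ee_pos"][:2]-C; act=(h0-np.arctan2(d[1],d[0]))%(2*np.pi); F=s["ft_force"]
    h=h0-act; u=np.array([np.cos(h),np.sin(h)]); t=np.array([u[1],-u[0]])
    S["dq"]=float(act) if hit else q
    S["r"]=float(np.clip(S["r"]+0.06*F[:2]@u,66,74)); json.dump(S,open("st.json","w"))
    print(round(s["clock"],2),"th",th,"hit",hit,"act %.3f  before ft %.1f  after ft %.1f fr %.1f fz %.1f r %.1f w %.1f"%(act,-F0[:2]@t,-F[:2]@t,F[:2]@u,F[2],S["r"],s["grip_width"]))
    return hit,act
E
python3 - <<'E'
from crank2 import *
for th in (8,6,5,4,3): probe(th,0.07)
E
```

```text
17.4 th 8 hit False act 1.669  before ft -0.7  after ft 3.8 fr -1.3 fz 3.4 r 70.6 w 19.1
17.75 th 6 hit False act 1.740  before ft 3.7  after ft 2.3 fr -1.4 fz 2.9 r 70.5 w 19.0
18.1 th 5 hit False act 1.810  before ft 2.2  after ft 1.6 fr -1.5 fz 2.4 r 70.4 w 19.2
18.31 th 4 hit True act 1.846  before ft 1.5  after ft -2.8 fr 0.2 fz 4.0 r 70.4 w 18.8
18.52 th 3 hit True act 1.874  before ft -2.8  after ft -1.5 fr 0.1 fz 3.7 r 70.4 w 18.6
```

Standstill readings are noisy, so I'll gauge with vision too: track the tin top against jaw travel. The tin stops when jammed, after which each 0.1 rad adds 12 N.

```bash
cat >> crank2.py <<'E'
ay=np.array([-np.sin(YAW),np.cos(YAW),0]); ax=np.array([np.cos(YAW),np.sin(YAW),0])
def proj(c,p):
    f=240/np.tan(np.radians(c["fovy"])/2); q=rot(c["attitude"]).inv().apply(np.asarray(p)-c["eye"]); return np.array([c["cx"]+f*q[0]/q[2],c["cy"]+f*q[1]/q[2]])
T0=dict(np.load("scene0.npz"))
def track(pics=2):
    """tin travel along clamp y / x in mm since start"""
    W=cloud(T0); m=(abs(W[...,2]-102)<6)&(abs((W-np.r_[C,0])@ay-150)<60)&(abs((W-np.r_[C,0])@ax)<45)
    m[:, :285]=0
    P=W[m]; p0=np.median(P,0); p0[2]=102; c0=proj(T0,p0); u,v=np.round(c0).astype(int)
    t=T0["image"][v-15:v+16,u-17:u+18]; J=np.stack([proj(T0,p0+10*ay)-c0,proj(T0,p0+10*ax)-c0],1)/10
    r=[]
    for _ in range(pics):
        im=bot.read_camera("scene")["image"]; y0,x0=v-30,u-25
        s=cv2.matchTemplate(im[y0:v+40,x0:u+95],t,cv2.TM_CCOEFF_NORMED); _,mx,_,(i,j)=cv2.minMaxLoc(s)
        par=lambda a,b,c:0.5*(a-c)/(a-2*b+c)
        i2=i+par(*s[j,i-1:i+2]); j2=j+par(*s[j-1:j+2,i]); r.append([i2+x0-(u-17),j2+y0-(v-15)])
    return np.linalg.solve(J,np.mean(r,0)),mx,p0
E
python3 - <<'E'
from crank2 import *
t,mx,p0=track(); print("tin0",p0.round(1),"moved",t.round(2),round(mx,3))
for i in range(9):
    hit,a=probe(14,0.1); t,mx,_=track(); print("   tin along %.2f side %.2f  jaw %.2f diff %.2f m %.2f"%(t[0],t[1],10*a,10*a-t[0],mx))
    if hit: break
E
```

```text
tin0 [619.  130.1 102. ] moved [ 3.23 -0.05] 0.954
19.06 th 14 hit False act 1.972  before ft -2.4  after ft 3.3 fr -1.0 fz 4.0 r 70.4 w 18.8
   tin along 3.95 side 0.05  jaw 19.72 diff 15.77 m 0.98
19.59 th 14 hit False act 2.074  before ft 3.0  after ft 1.1 fr -2.9 fz 3.6 r 70.2 w 19.1
   tin along 4.91 side 0.07  jaw 20.74 diff 15.83 m 0.94
20.12 th 14 hit False act 2.174  before ft 1.2  after ft 2.2 fr -3.1 fz 3.2 r 70.0 w 18.9
   tin along 5.78 side 0.14  jaw 21.74 diff 15.97 m 0.94
20.66 th 14 hit False act 2.274  before ft 1.5  after ft 2.7 fr -3.1 fz 4.3 r 69.8 w 19.3
   tin along 6.76 side 0.15  jaw 22.74 diff 15.98 m 0.91
21.19 th 14 hit False act 2.374  before ft 0.7  after ft 3.0 fr -2.7 fz 4.7 r 69.7 w 18.5
   tin along 7.80 side 0.19  jaw 23.74 diff 15.94 m 0.91
21.72 th 14 hit False act 2.474  before ft 1.3  after ft 2.2 fr -3.8 fz 3.8 r 69.4 w 18.8
   tin along 8.73 side 0.28  jaw 24.74 diff 16.02 m 0.88
22.24 th 14 hit False act 2.574  before ft 1.7  after ft 2.5 fr -3.4 fz 4.0 r 69.2 w 18.6
   tin along 9.74 side 0.33  jaw 25.74 diff 16.00 m 0.88
22.77 th 14 hit False act 2.674  before ft 0.4  after ft 1.3 fr -2.6 fz 5.2 r 69.1 w 18.8
   tin along 10.72 side 0.34  jaw 26.74 diff 16.02 m 0.86
23.29 th 14 hit False act 2.774  before ft 2.6  after ft 1.8 fr -3.0 fz 5.3 r 68.9 w 18.9
   tin along 11.78 side 0.37  jaw 27.74 diff 15.96 m 0.86
```

Tracking is good to about 0.05 mm: the tin rides with the jaw (lag constant at 16.0). Continue until the lag grows.

Run:
```python
from crank2 import *
for i in range(17):
    hit,a=probe(14,0.1); t,mx,_=track(); d=10*a-t[0]; print("   tin along %.2f side %.2f diff %.2f m %.2f"%(t[0],t[1],d,mx))
    if hit or d>16.6 or mx<0.6: break
```

```text
23.82 th 14 hit False act 2.875  before ft 2.2  after ft 1.8 fr -2.6 fz 4.4 r 68.7 w 18.4
   tin along 12.73 side 0.45 diff 16.02 m 0.85
24.34 th 14 hit False act 2.975  before ft 2.1  after ft 3.0 fr -1.4 fz 4.6 r 68.7 w 18.9
   tin along 13.78 side 0.50 diff 15.97 m 0.84
24.87 th 14 hit False act 3.076  before ft 2.8  after ft 1.7 fr -0.5 fz 4.3 r 68.6 w 18.9
   tin along 14.59 side 0.51 diff 16.17 m 0.84
25.39 th 14 hit False act 3.176  before ft 2.0  after ft 2.0 fr 0.7 fz 4.7 r 68.7 w 18.8
   tin along 15.76 side 0.58 diff 15.99 m 0.82
25.92 th 14 hit False act 3.276  before ft 1.3  after ft 2.8 fr -0.0 fz 4.5 r 68.7 w 18.9
   tin along 16.59 side 0.67 diff 16.17 m 0.84
26.44 th 14 hit False act 3.376  before ft 2.4  after ft 2.6 fr -0.9 fz 4.7 r 68.6 w 18.8
   tin along 17.73 side 0.64 diff 16.04 m 0.82
26.97 th 14 hit False act 3.475  before ft 1.8  after ft 2.9 fr -1.4 fz 4.5 r 68.5 w 19.1
   tin along 18.14 side 0.68 diff 16.61 m 0.83
```

Lag grew by 0.55 mm: jam at dq ≈ 3.42. Target is ≈ 3.66 (about 29 N); confirm on the way.

Run:
```python
from crank2 import *
for st in (0.07,0.06,0.055):
    hit,a=probe(14,st); t,mx,_=track(3); d=10*a-t[0]; print("   tin along %.2f side %.2f diff %.2f m %.2f"%(t[0],t[1],d,mx))
    if hit: break
```

```text
27.41 th 14 hit False act 3.543  before ft 2.4  after ft 3.5 fr -0.3 fz 5.3 r 68.5 w 19.0
   tin along 18.20 side 0.73 diff 17.23 m 0.83
27.88 th 14 hit False act 3.602  before ft 4.1  after ft 5.8 fr -0.5 fz 5.6 r 68.5 w 18.7
   tin along 18.24 side 0.72 diff 17.78 m 0.83
28.32 th 14 hit False act 3.655  before ft 4.2  after ft 4.6 fr -0.7 fz 4.9 r 68.4 w 18.9
   tin along 18.25 side 0.71 diff 18.29 m 0.83
```

Lag grew 2.26 mm past the jam, so ≈27 N, with the force up about 3 N as well: a firm hold. Now I let go and fold by pushing inward with closed fingers from outside, along an arc in the arm's plane.

```bash
cat > fold.py <<'E'
from crank2 import *
C2=np.array([599.0,-29.6])
E
python3 - <<'E'
from fold import *
s=bot.read_state(); k=s["ee_pos"][:2].copy(); d=k-C2; h=float(np.arctan2(d[1],d[0])); print("knuckle",k.round(1),"r",np.hypot(*d),"head",np.degrees(h))
json.dump(dict(k=k.tolist(),h=h),open("kn.json","w"))
bot.move_gripper(60)
bot.dwell(0.2); t,mx,_=track(3); print("tin",t,mx)
bot.servo_line([*k,245],speed=150)
P=[*(k+32*np.array([np.cos(h),np.sin(h)])),245]
Q=[(f,bot.ik(P,att(h,f))) for f in(0,1)]; f=min([x for x in Q if x[1] is not None],key=lambda x:abs(x[1][5]))[0]
bot.move_to(P,att(h,f)); bot.move_gripper(0,30)
s=bot.read_state(); print(s["clock"],s["ee_pos"],s["joint_positions"].round(2),s["ft_force"].round(1),s["grip_width"])
c=bot.read_camera("scene"); np.savez("s5.npz",**c); im=c["image"][150:330,130:430]; cv2.imwrite("pics/p5.png",cv2.resize(im,(750,450),interpolation=2))
W=cloud(c); H,S,V=cv2.split(cv2.cvtColor(c["image"],cv2.COLOR_BGR2HSV))
m=((H<8)|(H>172))&(S>130)&(np.hypot(W[...,0]-k[0],W[...,1]-k[1])<40)&(W[...,2]>125)
Pz=W[m]
for z in range(128,200,12):
    q=Pz[(Pz[:,2]>z)&(Pz[:,2]<=z+12)]
    if len(q): print(z,len(q),np.median(q,0).round(1))
E
```

```text
knuckle [657.5   9. ] r 70.04724492609607 head 33.42631486473839
tin [18.25664759  0.72773221] 0.8334429264068604
32.375 [684.15331393  26.62049131 245.00715141] [-0.01  0.62  1.08  0.    1.44  0.97] [-0.1 -0.4  0.3] -0.1648396278627087
128 4 [665.7   8.8 138.8]
140 24 [665.1  11.6 146.7]
152 25 [665.   10.2 159.9]
164 24 [665.2  11.8 170. ]
176 25 [665.5   9.9 180.6]
188 4 [667.1  11.6 189.4]
```

View pics/p5.png

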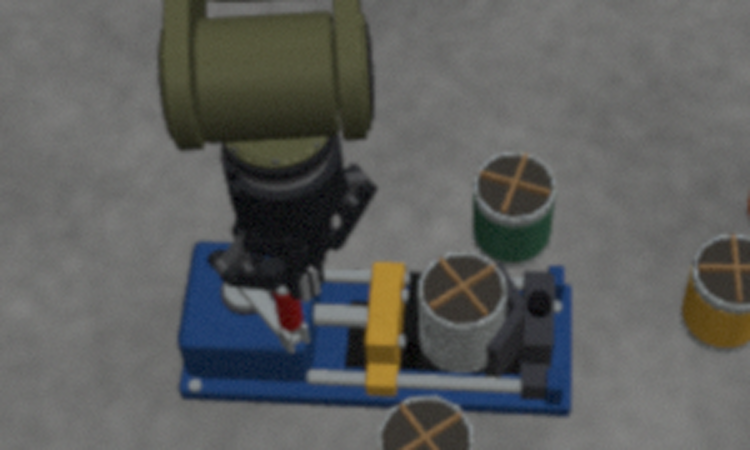

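The grip stands vertical at (657.5, 9), the tin is unmoved after release, and the closed fingers are just outside it. Folding.

Run:
```python
from fold import *
K=json.load(open("kn.json")); k=np.array(K["k"]); u=-np.array([np.cos(K["h"]),np.sin(K["h"])])  # inward
rho=55
def tcp(f,gap=0.0,hw=11):
    a=rho*np.cos(f)-(10+gap)*np.sin(f); z=rho*np.sin(f)+(10+gap)*np.cos(f)
    return [*(k+u*(a-hw)),120+z+19]
bot.servo_line(tcp(1.57,14),speed=120,until_force=6)
for f in np.linspace(1.57,0.06,14):
    bot.servo_line(tcp(f),speed=75); s=bot.read_state(); F=s["ft_force"]
    print(round(s["clock"],2),round(f,2),"in %.1f tan %.1f z %.1f"%(F[:2]@u,F[0]*u[1]-F[1]*u[0],F[2]))
    if np.linalg.norm(F)>25: print("HIGH"); break
t,mx,_=track(2); print("tin",t,mx)
```

```text
33.33 1.57 in -0.1 tan 0.8 z -0.4
33.58 1.45 in 0.0 tan -0.4 z -0.1
33.83 1.34 in -0.8 tan -0.5 z 0.2
34.08 1.22 in 0.7 tan 0.0 z 0.1
34.33 1.11 in 0.4 tan -0.6 z -0.1
34.58 0.99 in -1.3 tan -1.2 z 0.2
34.83 0.87 in 0.1 tan 0.3 z -0.3
35.08 0.76 in -0.4 tan 0.7 z -0.3
35.33 0.64 in 0.4 tan 0.0 z 0.2
35.58 0.52 in 0.3 tan -0.7 z -0.1
35.83 0.41 in 0.0 tan 0.0 z -0.9
36.08 0.29 in -0.1 tan -0.3 z -0.9
36.33 0.18 in 0.7 tan -0.5 z 0.7
36.58 0.06 in -0.1 tan -1.0 z 0.5
tin [18.25241411  0.72560334] 0.8327012062072754
```

Run:
```python
from fold import *
K=json.load(open("kn.json")); k=np.array(K["k"]); u=-np.array([np.cos(K["h"]),np.sin(K["h"])])
s=bot.read_state(); p=s["ee_pos"]
print("hit",bot.servo_line([p[0],p[1],140],speed=15,until_force=7)); s=bot.read_state(); print(s["clock"],s["ee_pos"].round(1),s["ft_force"].round(1))
p=s["ee_pos"]; bot.servo_line([p[0],p[1],300],speed=150)
bot.move_to([430,-250,350],s["tool_rot"])
c=bot.read_camera("scene"); d=bot.read_camera("top"); s=bot.read_state(); print(s["clock"])
o=np.zeros((600,750,3),np.uint8)
o[:300,:600]=cv2.resize(d["image"][170:290,260:500],(600,300),interpolation=2); o[300:]=cv2.resize(c["image"][200:320,130:430],(750,300),interpolation=2)
cv2.imwrite("pics/p6.png",o)
ax2=np.r_[u,0]
for n,c in(("scene",c),("top",d)):
    W=cloud(c); H,S,V=cv2.split(cv2.cvtColor(c["image"],cv2.COLOR_BGR2HSV))
    m=((H<8)|(H>172))&(S>130)&(np.hypot(W[...,0]-610,W[...,1]+15)<80)&(W[...,2]>105); P=W[m]; q=(P[:,:2]-k)@u
    print(n,len(P))
    for a in range(0,80,12):
        z=P[(q>a)&(q<=a+12)][:,2]
        if len(z): print(a,len(z),np.percentile(z,[50,90]).round(1))
print(track(3))
```

```text
hit True
37.125 [621.5 -15.1 148.7] [-1.8 -1.   6.7]
39.5667
scene 223
12 48 [127.9 131. ]
24 47 [128.3 130.9]
36 47 [128. 131.]
48 44 [127.4 131. ]
60 37 [128.  130.5]
top 168
12 27 [127.7 131.8]
24 40 [129.1 132. ]
36 37 [129.5 132.5]
48 38 [128.7 132.4]
60 26 [128.3 132.6]
(array([18.25167827,  0.71793936]), 0.8308081030845642, array([618.98901477, 130.14225886, 102.        ]))
```

View pics/p6.png

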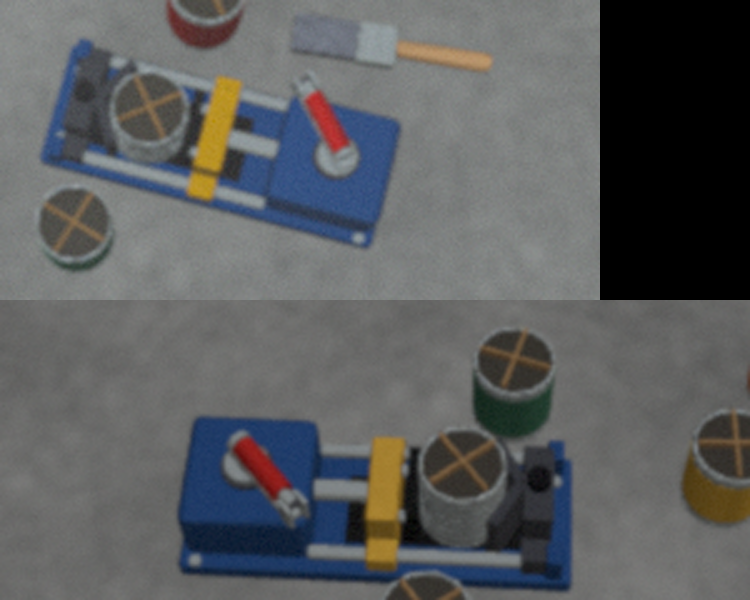

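The grip lies flat (sleeve top level at ~130 along its length), the tin sits in the vee and the bystanders are unmoved. One last check that the jaw kept its travel, then hand in.

Run:
```python
from fold import *
K=json.load(open("kn.json")); J={}
for n in("top","scene"):
  for tag,c in(("0",dict(np.load(n+"0.npz"))),("1",bot.read_camera(n))):
    W=cloud(c); H,S,V=cv2.split(cv2.cvtColor(c["image"],cv2.COLOR_BGR2HSV)); X=W-np.r_[C,0]
    P=X[(H>15)&(H<30)&(S>150)&(abs(W[...,2]-80)<20)&(abs(X@ay-95)<50)&(abs(X@ax)<65)]; J[n+tag]=np.mean(np.percentile(P@ay,[10,50,90]))
    if tag=="1":
        G=W[((H<8)|(H>172))&(S>130)&(np.hypot(X[...,0],X[...,1])<85)&(W[...,2]>118)][:,:2]; m=G.mean(0); v=np.linalg.svd(G-m,full_matrices=False)[2][0]; print(n,"grip head",np.degrees(np.arctan2(v[1],v[0]))%180,"expected",np.degrees(K["h"]))
tr=[J["top1"]-J["top0"],J["scene1"]-J["scene0"]]; print("jaw travel",tr,"expected 36.5")
if abs(np.mean(tr)-36.5)<1.3: print(bot.finish_job())
```

```text
top grip head 33.81811412310083 expected 33.42631486473839
scene grip head 33.34987178943849 expected 33.42631486473839
jaw travel [np.float64(36.20498254123319), np.float64(36.01500395239816)] expected 36.5
the job is handed in; nothing more can be done
None
```

The job is handed in at about 40 s on the robot's clock: the jaw holds the tin at an estimated 27 N, the red grip is folded flat, and the other tins and the brush were not touched.

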